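# Index the dispensing arm over the flask

## Robot

A 6-joint arm with a two-finger parallel gripper is mounted at the origin on the work surface. World frame = base frame: x ahead of the robot, y to its left, z up, the work surface at z = 0. Lengths are in mm, angles in rad, forces in N, time in s.
With the tool pointing down it reaches from about 275 to 750 mm from the base axis. Payload 10.2 kg.
Tool frame: the origin (TCP) lies at the very end of the fingers, on their centre line; the grasp point (between the pads) lies 19 mm behind it; x points along the fingers, y is the direction in which the jaws open and shut, and the axes are right-handed (so a half turn about x gives the same grasp; the last joint's range is limited). The gripper opens to 88 mm and grips with 3 to 60 N. Pads are 18 mm wide; open, the fingers measure 123 mm over their backs; the gripper's body (75 mm by 187 mm) begins 45 mm behind the grasp point.
Start: joints at [1.077, 0.313, 1.498, -0, 1.331, -0.223], TCP at [140.451, 505.87, 238.72] pointing down, gripper open.
Joint ranges: [-2.94, 2.94], [-0.97, 2.17], [0.19, 2.56], [-1.23, 4.37], [0.02, 3.11], [-2.88, 2.88]. Speed limits (rad/s): [2.39, 2.39, 3.01, 3.14, 3.14, 3.14].

## Interface

Orientations are given as a unit quaternion [w, x, y, z].
In Python, from workcell import arm gives the robot as it stands. Calls block until the motion is done:
- arm.move_to(position, orientation): joint-space move of the TCP to a pose.
- arm.line_to(position, orientation=None, rate=150, force_limit=None): straight line of the TCP; orientation=None keeps the orientation; rate is the mean speed in mm/s. With force_limit (N) it stops when the force on the tool has changed by that much, and returns True; else False.
- arm.move_j(angles): joint-space move.
- arm.move_gripper(opening, force=None): finger opening in mm; force is the grip in N (None keeps the last); returns when the fingers have stopped.
- arm.hold(seconds).
- arm.inverse_kinematics(position, orientation): joint angles nearest the present ones, or None.
- arm.get_state(): the state.
- arm.read_camera(name): name is "side" or "top" or "wrist"; returns a dict with "img" (384x512x3 uint8, blue, green, red), "vfov" (degrees; the focal length in pixels is half the picture's height over the tangent of half this angle, whatever the lens; pixels are square), "cx", "cy" (the principal point, pixels), "D" ([k1, k2, p1, p2, k3] as OpenCV has them; the pictures are not rectified), "extrinsics" (4x4, takes a point from world to camera coordinates). Camera axes: x right, y up, looking along -z (the intrinsics and any distortion apply to the point x, -y, -z); pixel columns grow to the right and rows downward; lengths in mm; the calibration is good to about 2 mm. A picture is of the moment at which its call begins. There is no depth.
A pose or a line that the arm cannot do raises arm.MotionError and nothing moves.
- arm.hand_in(): hands the job in, once; it reports no verdict.
Trained networks look in the newest picture that a camera, given by its name, has taken for a name from the list of things; names that differ only in an ending like _2 or _b are one class to them, and where a whole thing is asked for, a point or a joint stands for the part that bears it (a point fixed in the world has none). Each returns a list of dicts, best first, with "p" (0 to 1); they miss things now and then, are a little off and sometimes report something else, mostly with a low value. They report only what shows in the picture. A call takes as long as a camera call. They do not tell look-alikes from the thing itself.
- arm.look_for(thing, camera): "xyz" ([x, y, z] in mm, in world coordinates, good to about 4 mm: the middle of the surface that is visible of it).
- arm.outline_of(thing, camera): "mask" (384x512 bool, what is visible of it).
- arm.pinpoint(thing, camera): "xyz" ([x, y, z] in mm, in world coordinates, good to about 4 mm: a listed point, or the origin of a listed thing).
The state is a dict: "time": time; "qpos": joint angles; "qvel": joint speeds; "effort": joint torques, N m; "tcp_pos": TCP position; "tool_rot": TCP orientation; "wrist_force": force on the tool from outside, world axes, zero at the start; "wrist_torque": the same for the moment, N m; "gripper_width": finger opening in mm.
Only numpy, scipy, OpenCV 4.12 (cv2) and the standard library are available. Lean on these libraries where they do the work, as an engineer would, in place of code of your own. Each camera call takes 0.05 s, during which the arm holds its last target.

## Task

The dispensing arm is locked in its middle (parked) hole. Hook a fingertip through the pull ring of its spring index pin, lift the pin out, swing the arm one hole over so that the nozzle stands above the conical flask (it may be on either side), let the pin drop fully home in that hole, and take the hand clear. Do not pinch or grip the ring and do not force the mechanism, do not swing the arm past that hole, and leave the flask, the other vessels and everything else on the bench where they stand.

Things in the scene. Friction and masses are not known exactly. Their poses are not given: they have to be found in the camera images.
- stand: fixed dispensing stand; origin on the bench under the arm's vertical pivot, x along the parked arm (away from the robot), z up. Black deck 14 mm thick (local x -50..290, y -200..200 mm), column, fixed index sector on top (upper face 150 mm above the bench, radius 86 to 134 mm) with five 12 mm holes at 110 mm from the pivot, at -45, -22.5, 0, 22.5, 45 degrees
- swing_arm (a joint): angle of the arm about the pivot (rad, + is counter-clockwise from above): 0 = middle hole, neighbours at +0.393 and -0.393, end holes +-0.785; pin play 0.01. About 2 N at the ring swing it; it stays where left. Alu bar 30 mm wide, 153 to 167 mm above the bench, grey head block at radius 200 mm (top 182 mm); pivot hub top 184 mm
- plunger (a joint): lift of the spring index pin (m): 0 = fully home in a hole, 0.011 = nose resting on the sector between holes, 0.018 = upper stop. Spring pulls down with about 7 N (home) to 11 N (stop). The 10 mm pin has a round nose and drops in by itself over a hole (within about 2 mm)
- ring_center (a point): centre of the pull ring on the pin: upright round steel ring, 58 mm outside, 46 mm inside, 5.6 mm round bar, its opening facing along the arm (to and from the pivot). 110 mm from the pivot, centre 227.5 mm above the bench with the pin home; rises with the pin. 11 mm neck and 18 mm sleeve below. Site x points along the arm, away from the pivot, z up
- nozzle_tip (a point): lower end of the steel dispensing nozzle (5 mm diameter) under the head block, 200 mm from the pivot, 132 mm above the bench
- flask_mouth (a point): centre of the rim of the conical glass flask (base diameter 70 mm, height 101 mm, straight neck, mouth 34 mm over the rim), which stands on a round rubber pad of the deck at local angle +22.5 or -22.5 degrees, 200 mm from the pivot
- flask: the conical flask, loose; origin at the centre of its underside
- beaker: straight glass beaker, 68 mm diameter, 88 mm high, loose, on the pad one hole to the other side; origin at the centre of its underside
- bottle: glass bottle with blue cap, 60 mm diameter, 102 mm high, loose, on one of the outer pads (local angle +45 or -45 degrees); origin at the centre of its underside
- jar: amber jar with white lid, 64 mm diameter, 78 mm high, loose, on the other outer pad; origin at the centre of its underside
- microplate: microplate 128 x 86 x 15 mm lying on the bench to the right of the stand, loose; origin at the centre of its underside
- tip_box: pipette tip box 122 x 86 x 59 mm on the bench to the left of the stand, loose; origin at the centre of its underside
- dish: closed round dish 92 mm diameter, 15 mm high, on the bench to the right of the stand, loose; origin at the centre of its underside
- tube_rack: white tube rack 60 x 105 mm, 60 mm high with its tubes, on the bench to the left of the stand, loose; origin at the centre of its underside
Not all that is in view belongs to the job. Leave any pink, purple or turquoise look-alike of the flask alone.

How it is judged:
By the outcome, as a careful person would: the job done as asked, in the order asked, and still so for the second after the job is handed in, with the robot touching nothing.
It also fails if it takes over 32 s, if anything falls off the work surface, if the arm or the gripper's body presses on something with over 40 N, if the wrist force passes 120 N, or if a joint passes its speed limit or range.

## Working session

There is one attempt and no reset: what is moved stays moved. The work goes in short steps, each a Python script; the robot and the scene stay as the last script left them, time stands still between calls to the robot, and variables do not carry over. Pictures are saved under pics/ and viewed, and the job is handed in when it is done.

```bash
mkdir -p pics; ls; python3 - <<'E'
from workcell import arm
import cv2
for c in("side","top","wrist"):
    r=arm.read_camera(c);cv2.imwrite(f"pics/a_{c}.png",r["img"])
    print(c,r["vfov"],r["cx"],r["cy"],r["D"],r["extrinsics"].round(3).tolist() if hasattr(r["extrinsics"],'round') else r["extrinsics"])
    for t in("ring_center","nozzle_tip","flask_mouth","flask","stand","beaker","bottle","jar"):
        print(t,[(round(d["p"],2),[round(float(v)) for v in d["xyz"]]) for d in arm.pinpoint(t,c)[:3]])
s=arm.get_state();print(s["time"],s["tcp_pos"],s["tool_rot"],s["wrist_force"])
E
```

```text
pics
side 53.037406226086546 258.9269888516869 189.9175981065715 [-0.1282282  0.         0.         0.         0.       ] [[-0.999, -0.039, 0.002, 568.841], [0.028, -0.699, 0.715, -145.964], [-0.026, 0.714, 0.699, -1224.214], [0.0, 0.0, 0.0, 1.0]]
ring_center [(0.48, [597, -140, 227])]
nozzle_tip [(0.8, [685, -158, 130]), (0.62, [688, -80, 10]), (0.48, [386, -387, -5])]
flask_mouth [(0.74, [406, 173, 101]), (0.73, [691, -77, 120]), (0.64, [687, -443, 97])]
flask [(0.79, [688, -451, 0]), (0.75, [411, 171, 2]), (0.59, [813, 197, 1])]
stand [(0.57, [488, -115, -2])]
beaker [(0.72, [675, 125, -2]), (0.66, [657, -229, 15])]
bottle [(0.66, [661, -8, 20])]
jar []
top 53.6926761035337 253.52611999423638 190.02491688816167 [-0.1199987  0.         0.         0.         0.       ] [[0.012, -1.0, -0.017, -4.495], [0.996, 0.01, 0.093, -592.34], [-0.092, -0.018, 0.996, -1089.635], [0.0, 0.0, 0.0, 1.0]]
ring_center [(0.47, [597, -135, 225])]
nozzle_tip [(0.82, [687, -153, 131])]
flask_mouth [(0.96, [687, -81, 116]), (0.84, [689, -448, 96]), (0.57, [810, 200, 103])]
flask [(0.97, [689, -77, 19]), (0.95, [408, 170, 1]), (0.82, [690, -446, 4])]
stand [(0.87, [489, -112, 0])]
beaker [(0.78, [652, -230, 18]), (0.31, [595, -284, 17])]
bottle [(0.91, [655, -5, 18])]
jar []
wrist 63.513563478961814 254.07447226298834 185.67087219116567 [-0.06853219  0.          0.          0.          0.        ] [[0.268, 0.963, 0.0, -525.389], [-0.928, 0.258, -0.267, 35.69], [-0.257, 0.071, 0.964, -388.542], [0.0, 0.0, 0.0, 1.0]]
ring_center []
nozzle_tip []
flask_mouth []
flask []
stand []
beaker []
bottle []
jar []
1.35 [140.46156183 505.85812577 238.71109419] [ 0.70063271  0.09543231  0.70063638 -0.09547325] [ 0.30286651  0.00517044 -0.14837585]
```

View pics/a_side.png

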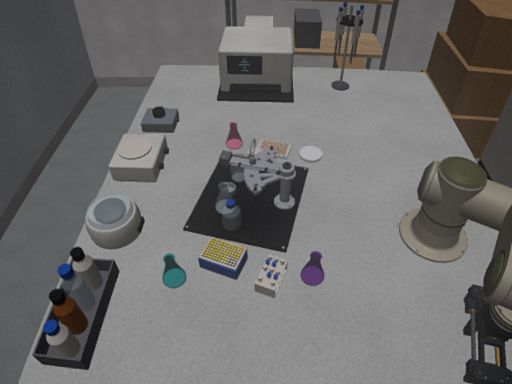

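View pics/a_top.png

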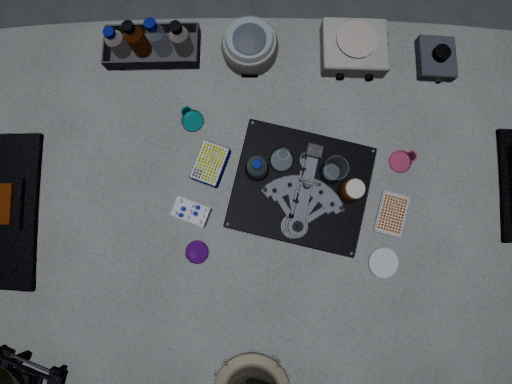

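The flask is at (281,159) in the top picture, on the left (+) side of the arm. The beaker is on the right at (335,168). Next I'll measure the deck corners, the ring and the camera mount position.

```bash
cat > h.py <<'E'
import numpy as np,cv2
from scipy.spatial.transform import Rotation as R
def K(r):
    f=r["img"].shape[0]/2/np.tan(np.radians(r["vfov"])/2)
    return np.array([[f,0,r["cx"]],[0,f,r["cy"]],[0,0,1]])
def proj(r,P):
    P=np.atleast_2d(P).astype(float);E=np.array(r["extrinsics"])
    c=P@E[:3,:3].T+E[:3,3];c=c*[1,-1,-1]
    return cv2.projectPoints(c,np.zeros(3),np.zeros(3),K(r),np.array(r["D"],float))[0][:,0]
def ray(r,uv):
    E=np.array(r["extrinsics"]);x=cv2.undistortPoints(np.array([[uv]],float),K(r),np.array(r["D"],float))[0,0]
    d=E[:3,:3].T@np.array([x[0],-x[1],-1]);o=-E[:3,:3].T@E[:3,3];return o,d/np.linalg.norm(d)
def at_z(r,uv,z):
    o,d=ray(r,uv);return o+d*(z-o[2])/d[2]
def wp(a):return list(R.from_matrix(a).as_quat(scalar_first=True))
E
python3 - <<'E'
from h import *
from workcell import arm
r=arm.read_camera("top");i=r["img"]
m=(i.max(2)<50).astype(np.uint8)
m=cv2.morphologyEx(m,cv2.MORPH_CLOSE,np.ones((5,5)))
cs,_=cv2.findContours(m,0,2)
cs=[c for c in cs if cv2.boundingRect(c)[0]>150 and cv2.boundingRect(c)[0]+cv2.boundingRect(c)[2]<450]
c=max(cs,key=cv2.contourArea);h=cv2.convexHull(c)
print(cv2.contourArea(h))
b=cv2.boxPoints(cv2.minAreaRect(h));print(b)
# fit deck: edge points to world at z=14
P=np.array([at_z(r,p[0],14)[:2] for p in h])
rc=cv2.minAreaRect(P.astype(np.float32));print("deck rect",rc)
crop=i[100:270,210:400];cv2.imwrite("pics/b_top.png",cv2.resize(crop,None,fx=4,fy=4,interpolation=cv2.INTER_CUBIC)[:600])
s=arm.read_camera("side");cv2.imwrite("pics/b_side.png",cv2.resize(s["img"][120:250,180:330],None,fx=4.5,fy=4.5,interpolation=cv2.INTER_CUBIC))
w=arm.read_camera("wrist");E=np.array(w["extrinsics"]);o=-E[:3,:3].T@E[:3,3]
st=arm.get_state();T=R.from_quat(st["tool_rot"],scalar_first=True).as_matrix()
print("cam in tool",T.T@(o-st["tcp_pos"]),T.round(2).tolist(), st["time"])
cv2.imwrite("pics/b_wrist.png",w["img"])
E
```

```text
14725.5
[[222.83691 226.485  ]
 [248.75964 117.60945]
 [378.7704  148.56438]
 [352.84766 257.43994]]
deck rect ((605.21533203125, -138.5970001220703), (396.5436706542969, 337.08966064453125), 77.08602142333984)
cam in tool [-145.45602272    0.27254885  -69.11742495] [[-0.0, 0.27, 0.96], [-0.0, 0.96, -0.27], [-1.0, -0.0, -0.0]] 1.5
```

View pics/b_top.png

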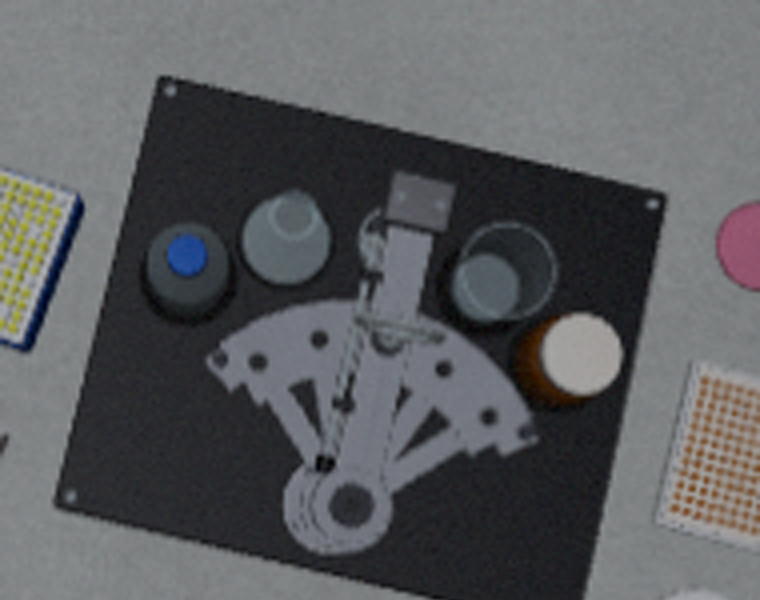

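View pics/b_side.png

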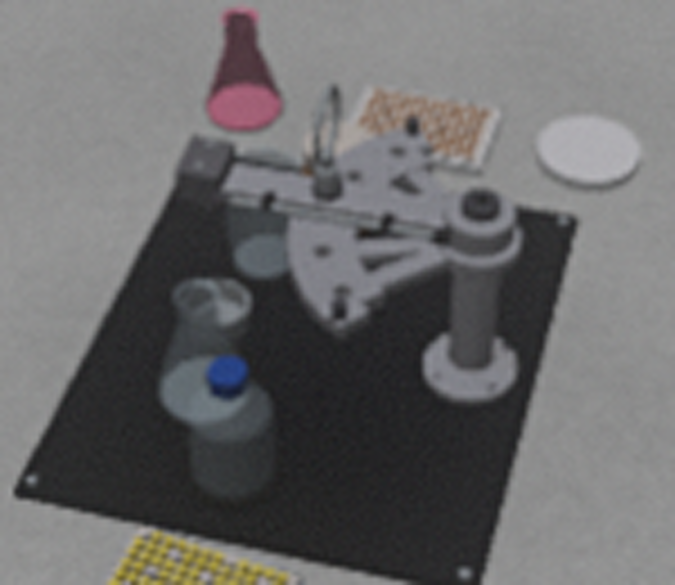

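View pics/b_wrist.png

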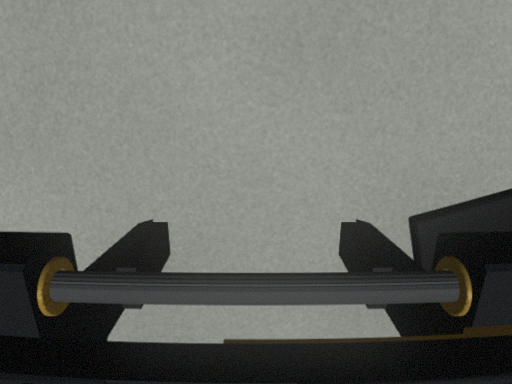

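```bash
python3 - <<'E'
from h import *
from workcell import arm
w=arm.read_camera("wrist");st=arm.get_state();T=R.from_quat(st["tool_rot"],scalar_first=True).as_matrix()
print(st["gripper_width"])
for x in(0,-20,-45):
  L=[[x,44,-9],[x,44,9],[x,61.5,-9],[x,61.5,9]]
  print(x,proj(w,np.array(L)@T.T+st["tcp_pos"]).round().tolist())
h=-12.91*np.pi/180;piv=np.array([488.3,-111.9])
def pose(a,rad,lat,z,sgn):
    u=np.array([np.cos(h+a),np.sin(h+a),0]);l=np.array([-u[1],u[0],0])
    zt=np.array([0,0,-1.*sgn]);M=np.c_[u,np.cross(zt,u),zt]
    return np.r_[piv,z]+u*rad+l*lat,wp(M)
for sgn in(1,-1):
  for lat in(52,-52):
    for a in(0,.39):
      for rad in(70,130):
        q=arm.inverse_kinematics(*map(list,pose(a,rad,lat,228,sgn)));print(sgn,lat,a,rad,None if q is None else np.round(q,2).tolist())
E
```

```text
87.92833458843518
0 [[340.0, 223.0], [338.0, 255.0], [374.0, 223.0], [370.0, 255.0]]
-20 [[352.0, 241.0], [349.0, 276.0], [390.0, 240.0], [385.0, 275.0]]
-45 [[372.0, 270.0], [367.0, 311.0], [418.0, 269.0], [411.0, 310.0]]
1 52 0 70 [-0.43, 0.41, 2.3, 2.92, 1.14, -1.48]
1 52 0 130 [-0.4, 0.48, 2.13, 2.94, 1.05, -1.47]
1 52 0.39 70 [-0.66, 0.39, 2.33, 2.27, 1.29, -1.25]
1 52 0.39 130 [-0.53, 0.46, 2.18, 2.38, 1.19, -1.23]
1 -52 0 70 [-0.75, 0.41, 2.3, 2.58, 1.2, -1.34]
1 -52 0 130 [-0.67, 0.48, 2.14, 2.64, 1.1, -1.33]
1 -52 0.39 70 [-0.86, 0.46, 2.17, 2.06, 1.31, -1.13]
1 -52 0.39 130 [-0.73, 0.52, 2.04, 2.16, 1.22, -1.1]
-1 52 0 70 [-0.43, 0.41, 2.3, 2.92, 1.14, 1.66]
-1 52 0 130 [-0.4, 0.48, 2.13, 2.94, 1.05, 1.67]
-1 52 0.39 70 [-0.66, 0.39, 2.33, 2.27, 1.29, 1.89]
-1 52 0.39 130 [-0.53, 0.46, 2.18, 2.38, 1.19, 1.91]
-1 -52 0 70 [-0.75, 0.41, 2.3, 2.58, 1.2, 1.8]
-1 -52 0 130 [-0.67, 0.48, 2.14, 2.64, 1.1, 1.81]
-1 -52 0.39 70 [-0.86, 0.46, 2.17, 2.06, 1.31, 2.02]
-1 -52 0.39 130 [-0.73, 0.52, 2.04, 2.16, 1.22, 2.04]
```

```bash
cat >> h.py <<'E'
h0=-12.91*np.pi/180;piv=np.array([488.3,-111.9])
def pose(a,rad,lat,z,sgn=1):
    u=np.array([np.cos(h0+a),np.sin(h0+a),0]);l=np.array([-u[1],u[0],0])
    zt=np.array([0,0,-1.*sgn]);M=np.c_[u,np.cross(zt,u),zt]
    return (np.r_[piv,z]+u*rad+l*lat).tolist(),[float(v) for v in wp(M)]
E
python3 - <<'E'
from h import *
from workcell import arm
s=arm.get_state();p=s["tcp_pos"]
q=list(s["qpos"])
arm.line_to([p[0],p[1],330],rate=250)
arm.move_to(*pose(0,75,-52.75,330))
s=arm.get_state();print(s["time"],s["tcp_pos"],np.round(s["qpos"],2),s["wrist_force"])
for c in("side","top","wrist"): cv2.imwrite(f"pics/c_{c}.png",arm.read_camera(c)["img"])
E
```

```text
4.8333 [ 549.84231299 -179.58787836  330.16195481] [-0.74  0.13  2.22  2.46  0.9  -1.11] [ 0.44337528 -1.05367942  0.12964406]
```

View pics/c_side.png

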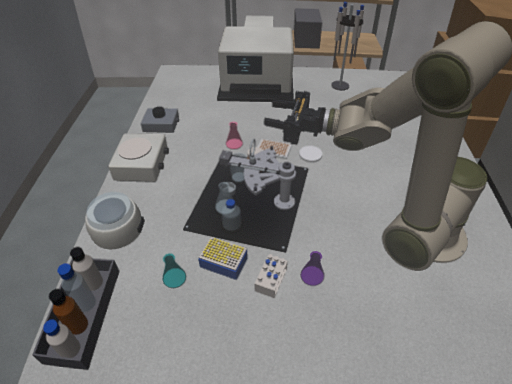

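View pics/c_wrist.png

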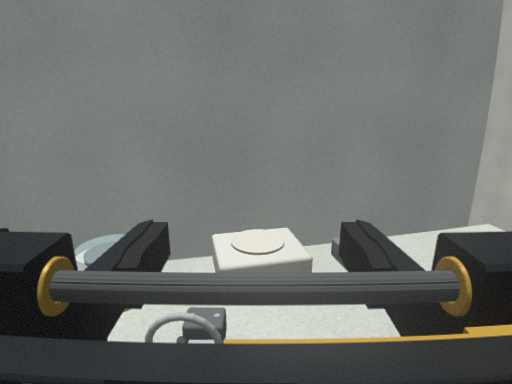

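View pics/c_top.png

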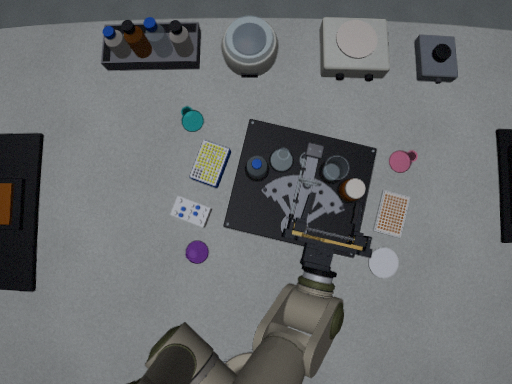

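The ring shows in the wrist view with its top at (183,313), ahead of the left finger. I'll lower to insertion height short of the ring and check the alignment.

```bash
python3 - <<'E'
from h import *
from workcell import arm
print(arm.line_to(*pose(0,80,-52.75,232),rate=150,force_limit=10))
s=arm.get_state();print(s["time"],s["tcp_pos"],s["wrist_force"])
for c in("side","wrist"):
    r=arm.read_camera(c);
    print(c,[(d["p"],d["xyz"]) for d in arm.pinpoint("ring_center",c)])
    u=np.array([np.cos(h0),np.sin(h0),0]);l=np.array([-u[1],u[0],0]);C=np.r_[piv,227.5]+110*u
    t=np.linspace(0,2*np.pi,60)
    im=r["img"].copy()
    for uv in proj(r,[C+26*(np.cos(k)*l+np.sin(k)*np.array([0,0,1])) for k in t]): 
        cv2.circle(im,tuple(int(v) for v in uv.round()),0,(0,0,255),-1)
    im2=im[120:250,180:330] if c=="side" else im
    cv2.imwrite(f"pics/d_{c}.png",cv2.resize(im2,None,fx=4.5,fy=4.5) if c=="side" else im)
E
```

```text
False
5.7917 [ 554.61056632 -181.20755891  232.54354234] [ 0.31115404 -0.12700159  1.07581038]
side [(0.52, [597.7, -140.5, 225.6])]
wrist []
```

View pics/d_side.png

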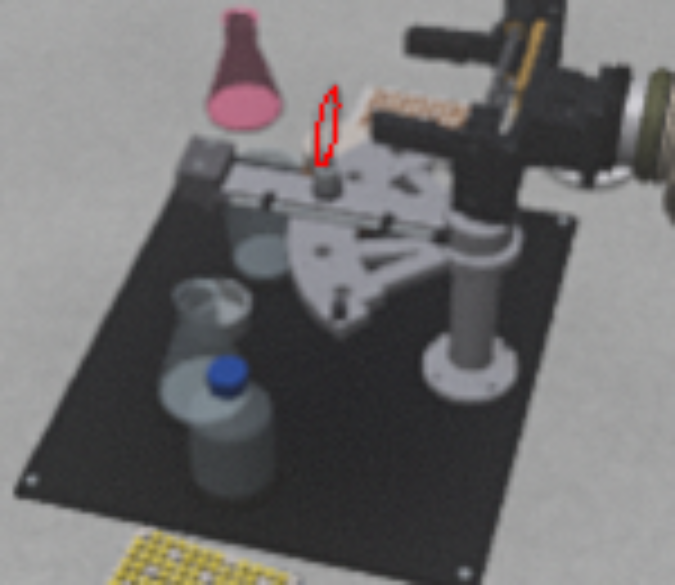

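View pics/d_wrist.png

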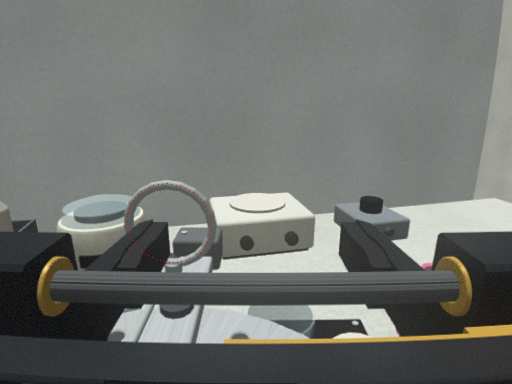

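The projected ring falls within about 1 px of the ring in both views: centre about (170,222) in wrist, (327,125) in the side crop. The hand isn't touching anything. Next I'll insert the finger and feel for contact upward.

```bash
python3 - <<'E'
from h import *
from workcell import arm
print(arm.line_to(*pose(0,124,-52.75,232),rate=100,force_limit=4))
s=arm.get_state();print(s["time"],s["tcp_pos"],s["wrist_force"])
for c in("side","wrist"):
    im=arm.read_camera(c)["img"]
    cv2.imwrite(f"pics/e_{c}.png",cv2.resize(im[120:250,180:330],None,fx=4.5,fy=4.5) if c=="side" else im)
E
```

```text
False
6.5833 [ 597.06877764 -190.73224559  231.81036178] [0.17209418 0.67844284 0.13654765]
```

View pics/e_side.png

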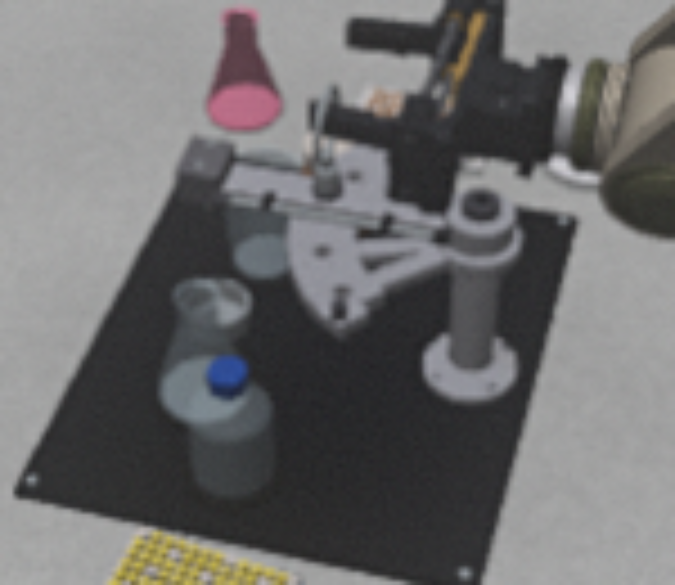

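View pics/e_wrist.png

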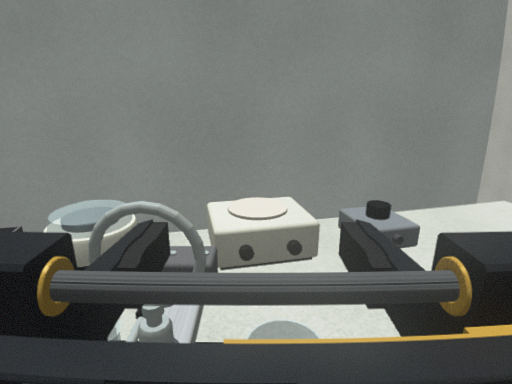

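The finger is through the ring: it passes behind the ring's bar in the wrist view (ring 92–205 px, finger 110–168) and shows beyond it in the side view. Now I'll lift to contact, then to about 14 mm.

```bash
python3 - <<'E'
from h import *
from workcell import arm
def S(t):
    s=arm.get_state();print(t,round(s["time"],2),np.round(s["tcp_pos"],2),np.round(s["wrist_force"],1));return s
print(arm.line_to(*pose(0,124,-52.75,246),rate=30,force_limit=4))
s=S("contact");z=s["tcp_pos"][2]
for dz in(5,10,14):
    print(arm.line_to(*pose(0,124,-52.75,z+dz),rate=30,force_limit=20));s=S(dz)
print("zc",z)
r=arm.read_camera("side");print([(d["p"],d["xyz"]) for d in arm.pinpoint("ring_center","side")])
cv2.imwrite("pics/f_side.png",cv2.resize(r["img"][120:250,180:330],None,fx=4.5,fy=4.5))
cv2.imwrite("pics/f_wrist.png",arm.read_camera("wrist")["img"])
E
```

```text
True
contact 7.06 [ 596.89 -190.9   239.87] [ 1.5 -1.2 -4.2]
False
5 7.38 [ 597.17 -190.91  244.12] [ 0.3 -1.2 -7.4]
False
10 7.69 [ 597.27 -190.91  249.77] [-0.8  0.1 -8.5]
False
14 7.97 [ 597.31 -190.93  253.93] [ -2.5  -1.2 -10. ]
zc 239.87430067368902
[(0.39, [595.8, -139.7, 240.7])]
```

View pics/f_side.png

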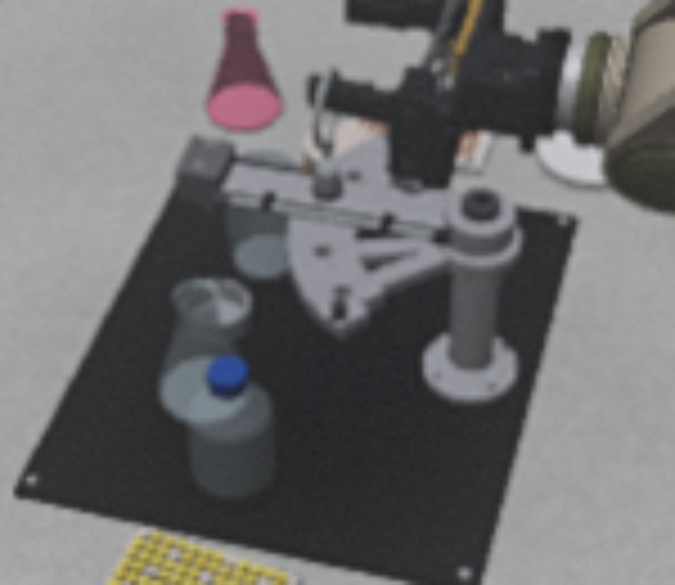

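View pics/f_wrist.png

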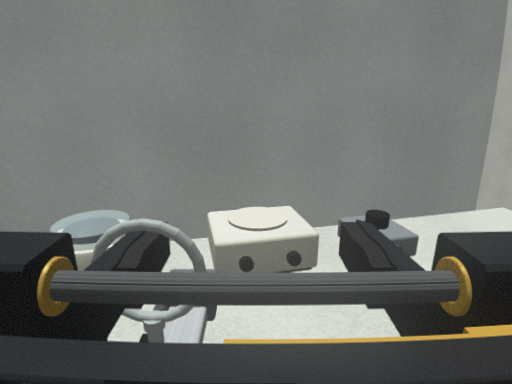

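The ring is up about 13–14 mm with 10 N on the finger, so the pin is out and below its stop. I'll swing left in small arcs.

```bash
python3 - <<'E'
from h import *
from workcell import arm
def S(t):
    s=arm.get_state();print(t,round(s["time"],2),np.round(s["tcp_pos"],2),np.round(s["wrist_force"],1));return s
for a in(.06,.12,.18,.24,.30,.35):
    st=arm.line_to(*pose(a,124,-52.75,254.2),rate=50,force_limit=10);S(a)
    if st: print("STOP");break
for c in("side","wrist","top"):
    r=arm.read_camera(c);im=r["img"]
    for t in("ring_center","nozzle_tip"): print(c,t,[(d["p"],np.round(d["xyz"])) for d in arm.pinpoint(t,c)])
    cv2.imwrite(f"pics/g_{c}.png",cv2.resize(im[120:250,180:330],None,fx=4.5,fy=4.5) if c=="side" else cv2.resize(im[100:250,210:400],None,fx=4,fy=4) if c=="top" else im)
E
```

```text
0.06 8.43 [ 601.8  -184.28  253.99] [-2.   1.4 -8.5]
0.12 8.74 [ 605.89 -177.43  254.09] [-3.5  0.8 -9.4]
0.18 9.05 [ 609.62 -170.25  254.14] [-5.   0.4 -9.5]
0.24 9.36 [ 612.96 -162.87  254.19] [-5.8 -0.1 -9.9]
0.3 9.67 [ 615.83 -155.34  254.3 ] [-4.6  0.9 -9.8]
0.35 9.95 [ 617.88 -148.9   254.37] [-4.9  0.1 -9.1]
side ring_center [(0.57, array([ 600., -106.,  239.]))]
side nozzle_tip [(0.8, array([685., -83., 132.]))]
wrist ring_center []
wrist nozzle_tip [(0.59, array([685., -87., 134.]))]
top ring_center [(0.65, array([595., -98., 241.]))]
top nozzle_tip [(0.83, array([692., -85., 130.]))]
```

View pics/g_side.png

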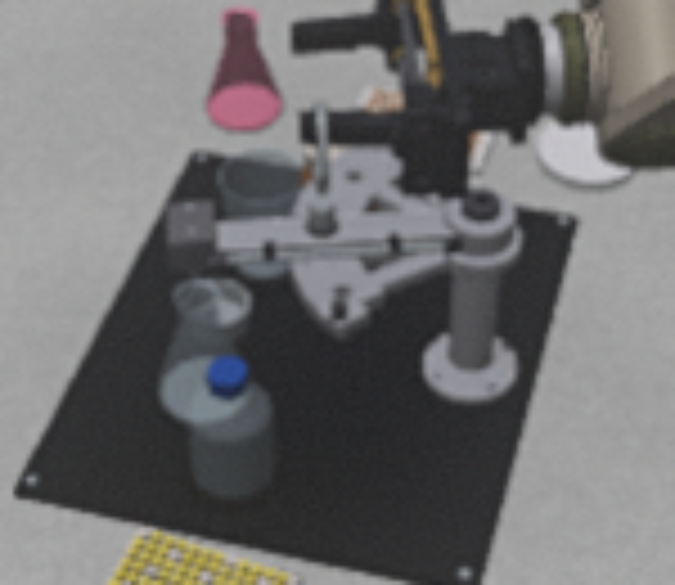

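View pics/g_top.png

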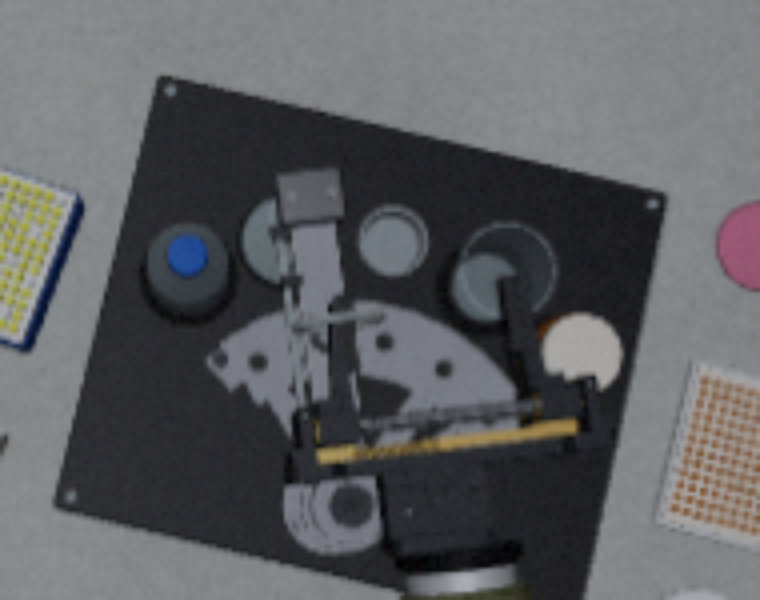

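View pics/g_wrist.png

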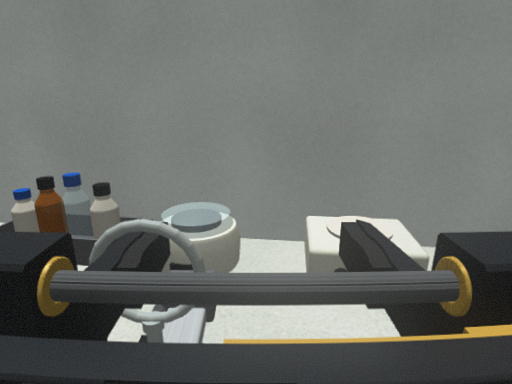

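The ring sits at the same place in the hand as before the swing (92–206 px), so the arm has followed the tool. I'll finish the swing and lower the pin.

```bash
python3 - <<'E'
from h import *
from workcell import arm
def S(t):
    s=arm.get_state();print(t,round(s["time"],2),np.round(s["tcp_pos"],2),np.round(s["wrist_force"],1));return s
print(arm.line_to(*pose(.388,124,-52.75,254.2),rate=40,force_limit=10));S("sw")
for z in(248,244,240,236,232.5):
    arm.line_to(*pose(.388,124,-52.75,z),rate=30);S(z)
for c in("side","wrist"):
    r=arm.read_camera(c);im=r["img"].copy()
    a=h0+.3927;u=np.array([np.cos(a),np.sin(a),0]);l=np.array([-u[1],u[0],0]);C=np.r_[piv,227.5]+110*u
    for k,uv in enumerate(proj(r,[C+26*(np.cos(k)*l+np.sin(k)*np.array([0,0,1])) for k in np.linspace(0,6.28,40)])):
        cv2.circle(im,tuple(int(v) for v in uv.round()),0,(0,0,255),-1)
    cv2.imwrite(f"pics/i_{c}.png",cv2.resize(im[120:250,180:330],None,fx=4.5,fy=4.5) if c=="side" else im)
    print(c,[(d["p"],np.round(d["xyz"])) for d in arm.pinpoint("ring_center",c)])
E
```

```text
False
sw 10.68 [ 619.17 -143.89  254.37] [-5.9 -0.8 -9.7]
248 11.03 [ 619.18 -143.89  248.23] [-6.4 -0.1 -9.1]
244 11.32 [ 619.29 -143.96  244.36] [-3.6 -0.7 -8.1]
240 11.6 [ 619.31 -143.96  240.17] [-3.5 -0.7 -7.3]
236 11.88 [ 619.5  -144.15  236.86] [-1.  -0.1  1.3]
232.5 12.15 [ 619.26 -143.91  232.54] [-0.5 -0.6  0.7]
side [(0.46, array([597., -96., 229.]))]
wrist []
```

View pics/i_side.png

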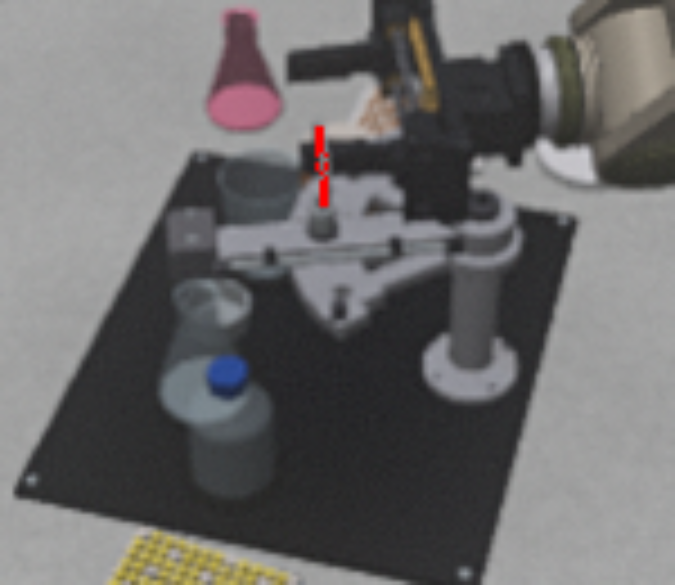

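View pics/i_wrist.png

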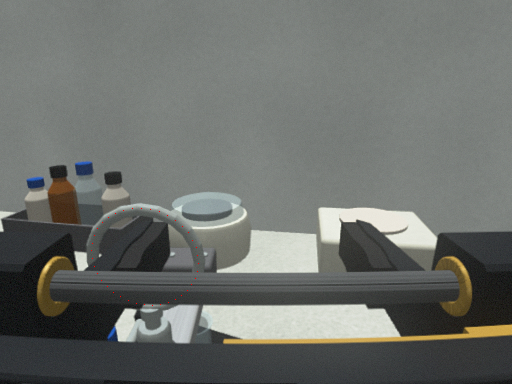

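The ring followed the finger down with the load on it until z≈240, the original home contact height. The load then fell to zero, and the ring matches the home projection at +22.5°. I'll back straight out and raise.

```bash
python3 - <<'E'
from h import *
from workcell import arm
def S(t):
    s=arm.get_state();print(t,round(s["time"],2),np.round(s["tcp_pos"],2),np.round(s["wrist_force"],1));return s
print(arm.line_to(*pose(.388,76,-52.75,232.5),rate=100,force_limit=4));S("out")
arm.line_to(*pose(.388,70,-52.75,340),rate=200);S("up")
arm.line_to(*pose(.388,-20,-52.75,380),rate=200);S("back")
a=h0+.3927;u=np.array([np.cos(a),np.sin(a),0]);l=np.array([-u[1],u[0],0]);C=np.r_[piv,227.5]+110*u
for c in("side","top"):
    r=arm.read_camera(c);im=r["img"]
    for t in("ring_center","nozzle_tip","flask_mouth","flask","beaker"): print(c,t,[(round(d["p"],2),np.round(d["xyz"])) for d in arm.pinpoint(t,c)[:3]])
    y,x=(slice(120,250),slice(180,330)) if c=="side" else (slice(100,250),slice(210,400))
    f=4.5 if c=="side" else 4
    o=cv2.resize(im[y,x],None,fx=f,fy=f,interpolation=cv2.INTER_CUBIC)
    for uv in proj(r,[C+26*(np.cos(k)*l+np.sin(k)*np.array([0,0,1])) for k in np.linspace(0,6.28,30)]):
        cv2.circle(o,(int((uv[0]-x.start+.5)*f),int((uv[1]-y.start+.5)*f)),1,(0,0,255),-1)
    cv2.imwrite(f"pics/j_{c}.png",o)
E
```

```text
False
out 12.98 [ 572.05 -151.85  232.67] [0.3 0.7 0.2]
up 13.68 [ 565.95 -152.31  339.15] [-0.1  0.1 -0.5]
back 14.32 [ 477.38 -167.43  379.29] [-0.6  0.3 -0.6]
side ring_center [(0.72, array([686., -82.,  14.])), (0.59, array([600., -95., 226.]))]
side nozzle_tip [(0.87, array([684., -76., 133.])), (0.49, array([ 533., -417.,    1.])), (0.42, array([ 384., -386.,   -4.]))]
side flask_mouth [(0.82, array([811., 197., 100.])), (0.65, array([ 688., -444.,   99.])), (0.63, array([689., -79., 117.]))]
side flask [(0.83, array([ 692., -448.,    0.])), (0.69, array([809., 197.,   1.])), (0.67, array([409., 170.,   2.]))]
side beaker [(0.78, array([ 653., -229.,   16.]))]
top ring_center [(0.66, array([595., -92., 227.]))]
top nozzle_tip [(0.63, array([ 652., -233.,   18.])), (0.58, array([682., -77., 129.]))]
top flask_mouth [(0.98, array([ 687., -447.,   96.])), (0.95, array([810., 198., 104.])), (0.57, array([410., 169., 100.]))]
top flask [(0.93, array([811., 194.,   5.])), (0.85, array([ 689., -448.,    3.])), (0.79, array([409., 172.,   0.]))]
top beaker [(0.59, array([ 650., -229.,   16.]))]
```

View pics/j_side.png

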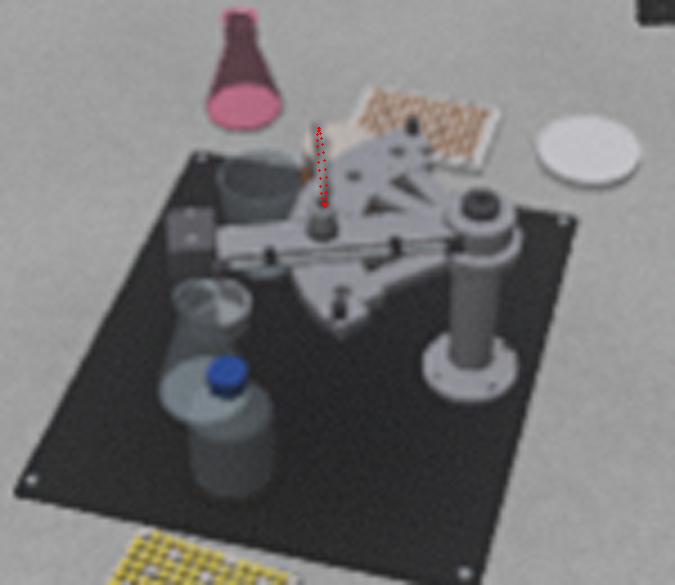

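View pics/j_top.png

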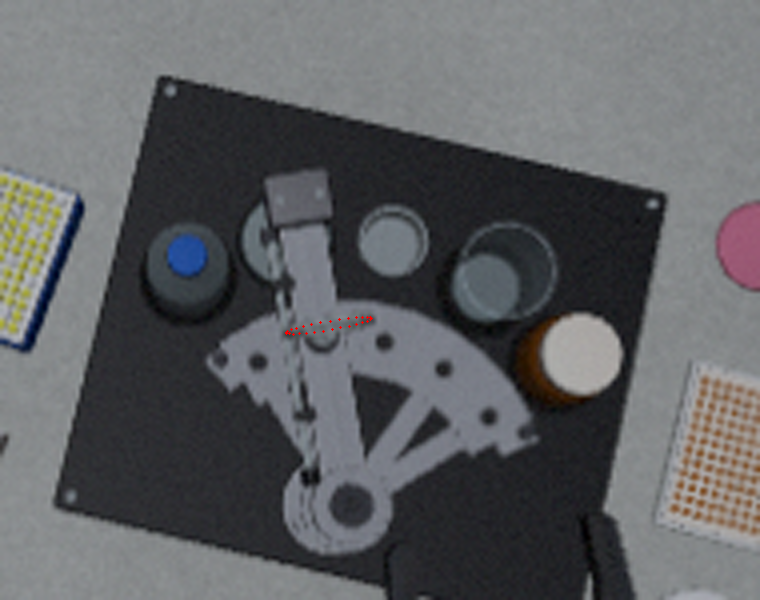

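The ring is on its home outline in both views (z about 226–227). The nozzle is at about (683,-77), over the flask mouth at about (688,-79). The vessels have not moved in either view and the hand is clear, so I'll hand in.

```bash
python3 -c "
from workcell import arm
print(arm.hand_in())"
```

```text
the job is handed in; nothing more can be done
None
```

The arm is now locked in the hole on the + side, with the nozzle above the clear conical flask, and the job is handed in. I put one open finger through the ring without gripping it and lifted the pin about 14 mm, with about 10 N on the finger. I then swung the arm one hole to the left, lowered the pin, backed out of the ring and moved the hand clear. The arm's clock read about 14.3 s at the last move.

**Last checks:**
- **Pin home:** the finger lost its load at about the height where it first met the ring. The ring then measured z ≈ 226–227 mm (home is 227.5) and lay on its predicted home outline at +22.5° in both the side and top pictures.
- **Nozzle:** it measured about (683, -77) mm, against the flask mouth at about (688, -79). That is about 5 mm apart, roughly the measuring error.
- **Rest of the bench:** the flask, beaker, bottle and jar showed no shift in the last pictures. The bench items were compared only where they fell in the picture, by eye. The wrist force was near zero once the hand was clear.

**Disagreements:** the networks gave a few false detections, such as a ring at z = 14 mm and a nozzle at the beaker. I set these aside because the other readings and the pictures contradicted them. In the final top picture the flask's mouth was hidden under the arm head, so the flask mouth position comes from the side camera and the first pictures.

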